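# Open the dust gate fully and start the extractor

## Task

Open the dust gate that has the orange lever: with closed fingertips push the lever from behind, past its half-open click, all the way to the far stop, and then press the green start button on the yellow switch box fully in and let it come back out. Push only, do not grip or pinch the orange lever. Leave the gate with the blue lever, the red button and all the loose things lying about as they are.

Things in the scene. Friction and masses are not known exactly. Their poses are not given: they have to be found in the camera images.
- orange_lever (a joint): travel of the orange lever in m: 0 = gate closed, 0.035 = half open (first detent, a spring click that holds the lever), 0.070 = fully open (second detent, against the hard stop). It slides level, in a straight line, and stays where it is left (friction 1.5 N). Spring clicks at 19-33, 37-51 and 54-68 mm resist for their first half and then draw it on; at most 8 N moves it.
- orange_back (a point): centre of the flat upright rear face of the orange lever, the face to push on; moves with the lever. Its x axis is level, along the opening direction; z up. The lever is an orange plastic lug 24 mm long (the rear 10 mm is taller, the front 14 mm is not to be pressed), 34 mm wide; the rear face reaches from 18 mm below to 24 mm above this point (top 92 mm above the table). 75 mm behind it are free.
- gate_orange: the orange gate: grey box 190 (x) x 100 x 45 mm, fixed to the table, turned up to 0.35 rad; origin under its centre, x = opening direction, away from the robot. On top the lever stands on a sliding steel plate (72 x 72 mm, upper face 49.5 mm above the table) that covers a round black hole. A rail on each side, 78 mm apart inside, tops 53 mm above the table.
- orange_stop (a point): fixed point on the orange gate's box where orange_back comes to be when the gate is fully open (70 mm along the opening direction from its closed place); same axes as orange_back.
- blue_lever (a joint): travel of the blue lever on the other gate, same mechanism, 0 = closed. To be left as it is.
- blue_back (a point): centre of the rear face of the blue lever; that gate is built like the orange one.
- green_button (a joint): press depth of the green button in m: 0 = out, 0.008 = fully in. Spring return; the full depth takes about 5 N.
- green_button_top (a point): centre of the top face of the green start button (32 mm diameter, 74 mm above the table, pressed straight down), on a yellow switch box of 90 x 150 x 50 mm fixed to the table, turned by up to 0.35 rad; its y axis points away from the red button.
- red_button (a joint): press depth of the red stop button in m, like the green one. To be left alone.
- red_button_top (a point): centre of the top face of the red stop button (32 mm diameter), on the same switch box, 76 mm from the green one.
- tape: loose tape measure, black and yellow, 64 x 34 x 58 mm, behind the switch box; origin under its centre.
- jar: loose amber glass jar of screws with a brass lid, 48 mm diameter, 65 mm high, on the robot's side of the orange gate's box; origin under its centre.
- offcut: loose pale wood offcut, 38 x 58 x 44 mm, beyond the far end of the blue gate's box; origin under its centre.
- mug: loose blue mug, 76 mm diameter, 90 mm high, near the back of the table; origin under its centre.
- brush: loose brush, 200 mm long, lying near the back of the table; origin at its underside.
- glue: loose white glue bottle with a red cap, 60 mm diameter, 170 mm high, at the left; origin under its centre.
- block: loose cork sanding block, 90 x 70 x 28 mm, at the left; origin under its centre.

How it is judged (in metres and radians):
On the way, in this order (a step that is already met when the one before it is completed fails the run):
1. the orange lever is at its second stop, gate fully open (value of joint orange_lever above 0.065 m), for 0.2 s.
2. the green button is pressed in (value of joint green_button above 0.006 m), for 0.05 s.
At the end, for the whole second after the job is handed in: The orange lever stands at its second stop (travel over 65 of 70 mm), the green button was then pressed over 6 of its 8 mm and is out again, the blue lever is still closed (travel under 10 mm), the red button is out, and each loose thing is within 20 mm of where it stood (value of joint orange_lever above 0.065 m and value of joint blue_lever below 0.01 m and value of joint each of green_button, red_button below 0.002 m and distance of each of tape, jar, offcut, mug, brush, glue, block from where it was at the start of the episode below 0.02 m); the robot touches nothing.
It fails at once if the green button is pressed before the orange lever is fully open (value of joint green_button above 0.004 m and value of joint orange_lever below 0.06 m).
It fails at once if the orange lever is pinched or gripped (fingers press over 3 N on its front half) (contact force between the fingers and orange_lever_c5 above 3 N).
It fails at once if the blue lever is moved (value of joint blue_lever above 0.01 m).
It fails at once if the red button is pressed (value of joint red_button above 0.003 m).
It fails at once if a loose thing is shoved, lifted or carried (over 20 mm) (distance of any of tape, jar, offcut, mug, brush, glue, block from where it was at the start of the episode above 0.02 m).
It also fails if it takes over 42 s, if anything falls off the work surface, if the arm or the gripper's body presses on something with over 40 N, if the wrist force passes 120 N, or if a joint passes its speed limit or range.

## Robot

A 6-joint arm with a two-finger parallel gripper is mounted at the origin on the work surface. World frame = base frame: x ahead of the robot, y to its left, z up, the work surface at z = 0. Lengths are in mm, angles in rad, forces in N, time in s.
With the tool pointing down it reaches from about 400 to 925 mm from the base axis. Payload 12.5 kg.
Tool frame: the origin (TCP) lies at the very end of the fingers, on their centre line; the grasp point (between the pads) lies grip_depth behind it (grip_depth is the distance from the TCP to the grasp point, in mm); z points along the fingers, y is the line along which they close (so a half turn about z gives the same grasp; the last joint's range is limited). The gripper opens to 95 mm and grips with 3 to 60 N. Pads are 20 mm wide; open, the fingers measure 119 mm over their backs; the gripper's body (75 mm by 180 mm) begins 59 mm behind the grasp point.
Start: joints at [-1.388, 0.491, 1.559, -0, 1.092, -0.106], TCP at [178.024, -599.128, 214.661] pointing down, gripper open.
Joint ranges: [-3.1, 3.1], [-0.84, 2.19], [0.05, 2.79], [-1.13, 4.28], [0.06, 2.93], [-2.69, 2.69]. Speed limits (rad/s): [2.22, 2.22, 2.79, 3.14, 3.14, 3.14].

## Interface

Orientations are given as [roll, pitch, yaw] about the fixed x, y, z axes, in that order (R = Rz(yaw) Ry(pitch) Rx(roll)).
In Python, from cell import state, read_camera, job_done, grip_depth gives the robot as it stands.
- The arm moves only by the tool drive_tool, never from a script. Its argument "targets" is a list of rows, each an object with "jaw": the opening, from 0 (shut) to 1 (fully open); "travel": the shift along the tool's x, y, z in m, a list of three; "twist": the turn about the tool's z in rad. In form: [{"jaw": jaw, "travel": [tx, ty, tz], "twist": twist}, ...]. A call has 1 to 8 rows; each row is the pose to reach, as a shift and turn from the pose commanded when the call began, along the tool's axes at that moment; what a row does not reach only later rows make up. A row lasts 1/12 s, in which the tool goes at most 41.7 mm and 7.16 degrees, less where a joint would pass 70% of its speed; a pose out of reach is approached as far as the arm can. A call with a gripper value outside its range is refused whole. The fingers move at their own pace and stop on an object; the grip force is fixed at half the most. Time passes only in rows, so rows that repeat a pose let the fingers close. It gives the time, the measured TCP pose, the force, the opening and the grip force at its end, in the units of the state.
- state(): the state, without advancing time (a new reading comes with each control period).
- read_camera(name): name is "scene" or "top"; returns a dict with "frame" (400x640x3 uint8, red, green, blue), "fx", "fy", "cx", "cy" (pixels), "R" (3x3) and "t" (3): a world point X has camera coordinates R X + t. Camera axes: x right, y down, z forward; pixel columns grow to the right and rows downward; lengths in mm; the calibration is good to about 2 mm. A picture is of the moment at which its call begins. There is no depth.
- job_done(): hands the job in; it is judged then, once.
The state is a dict: "t": time; "joints": joint angles; "qvel": joint speeds; "tau": joint torques, N m; "eef_pos": TCP position; "tcp_rot": TCP orientation; "ft_force": force on the tool from outside, world axes, zero at the start; "moment": the same for the moment, N m; "opening": opening from 0.0 (shut) to 1.0 (fully open); "grip_force": force on a finger pad.
Only numpy, scipy, OpenCV 4.12 (cv2) and the standard library are available. Lean on these libraries where they do the work, as an engineer would, in place of code of your own. Each camera call takes 0.05 s, during which the arm holds its last target. There are 200 camera calls.

## Working session

There is one attempt and no reset: what is moved stays moved. The work goes in short steps, Python scripts to look and compute and a tool call to move; the robot and the scene stay as the last step left them, time stands still between calls to the robot, and variables do not carry over. Pictures are saved under pics/ and viewed, at most 10 in all, crops included, and the job is handed in when it is done.

Besides the shell and the picture viewer there is one more tool, called after "Emit:" as name([rows], argument=value, ...), one row to a line, values as JSON. drive_tool: Moves the arm, as the interface text tells. Its arguments: {"type":"object","properties":{"targets":{"type":"array"}},"required":["targets"]}

```bash
mkdir -p pics; cat > h.py <<'E'
import numpy as np, cv2
from cell import state, read_camera, job_done, grip_depth
def cam(n,save=None):
    c=read_camera(n)
    if save: cv2.imwrite('pics/'+save,c['frame'][:,:,::-1])
    return c
def plane(c,uv,z):
    R=np.array(c['R']);t=np.array(c['t'])
    uv=np.atleast_2d(uv).astype(float)
    d=np.c_[(uv[:,0]-c['cx'])/c['fx'],(uv[:,1]-c['cy'])/c['fy'],np.ones(len(uv))]@R
    o=-R.T@t
    return o+d*((z-o[2])/d[:,2])[:,None]
def proj(c,X):
    p=np.atleast_2d(X)@np.array(c['R']).T+np.array(c['t'])
    return np.c_[p[:,0]/p[:,2]*c['fx']+c['cx'],p[:,1]/p[:,2]*c['fy']+c['cy']]
E
python3 - <<'E'
from h import *
a=cam('top','top1.png');b=cam('scene','scene1.png');print(state(),grip_depth)
for c in(a,b):print(-np.array(c['R']).T@c['t'],c['fx'])
E
```

```text
{'t': 0.1, 'joints': array([-1.38759488e+00,  4.91489405e-01,  1.55941014e+00,  1.69902460e-06,
        1.09165546e+00, -1.05554957e-01]), 'qvel': array([-2.16020897e-05, -8.93584392e-04, -1.20300998e-03, -2.89460014e-04,
       -6.82520086e-04,  2.90505310e-04]), 'tau': array([ 4.49290223e-03, -6.13621616e+01, -2.58606702e+01,  6.94480771e-02,
        4.70347248e-02, -4.02344551e-05]), 'eef_pos': array([ 177.98523711, -598.89837367,  214.11885806]), 'tcp_rot': array([-3.14063581e+00, -1.02891568e-04,  2.88755573e-01]), 'ft_force': array([-0.36045477,  0.04665385,  0.68257132]), 'moment': array([ 0.00469271, -0.00550034,  0.01401429]), 'grip_force': 0.0, 'opening': 1.0007837138778013} 18.8
[ 401.33994535  111.73350576 1411.57826339] 413.3614553821085
[1353.3148948  -384.67847148 1097.74368163] 513.884533863578
```

View pics/top1.png

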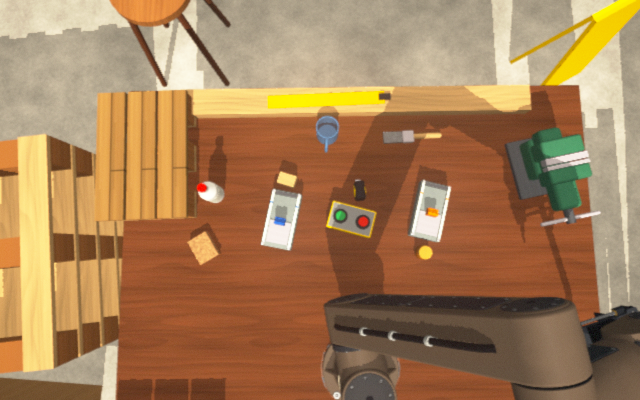

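View pics/scene1.png

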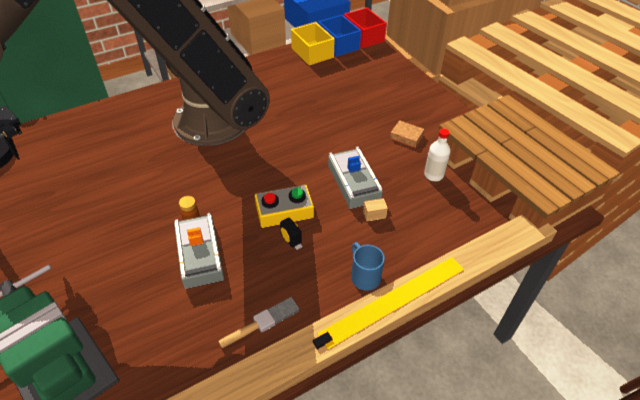

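The top view shows the orange lever at (432,212) on its gate (412–450, 181–241), the jar lid at (425,253), the green button at (340,215) and the red one at (363,222). The scene view shows the same lever at (195,237), green at (298,192) and red at (270,199).

```bash
cat > m.py <<'E'
from h import *
def blob(c,lo,hi,box):
    h=cv2.cvtColor(c['frame'],cv2.COLOR_RGB2HSV); m=cv2.inRange(h,np.array(lo),np.array(hi))
    k=np.zeros_like(m);x0,y0,x1,y1=box;k[y0:y1,x0:x1]=m[y0:y1,x0:x1]
    n,l,s,ce=cv2.connectedComponentsWithStats(k);i=1+np.argmax(s[1:,4]);return (l==i).astype(np.uint8),ce[i],s[i]
E
python3 - <<'E'
from m import *
T=cam('top');S=cam('scene')
def rect(m,c,z):
    p=cv2.findContours(m,cv2.RETR_EXTERNAL,cv2.CHAIN_APPROX_NONE)[0][0][:,0]
    return cv2.minAreaRect(plane(c,p,z)[:,:2].astype(np.float32))
for n,lo,hi,z,bt,bs in [('orange',(5,150,120),(18,255,255),80,(405,175,455,245),(170,210,225,290)),
 ('green',(45,100,40),(80,255,255),74,(320,195,385,240),(255,180,315,225)),
 ('red',(0,150,80),(4,255,255),74,(320,195,385,240),(255,180,315,225))]:
    for c,b in((T,bt),(S,bs)):
        m,ce,s=blob(c,lo,hi,b);print(n,ce,s,plane(c,ce,z)[0],rect(m,c,z))
m,ce,s=blob(T,(0,0,110),(179,70,255),(405,175,455,245));print('gate',s,plane(T,ce,50)[0],rect(m,T,50))
m,ce,s=blob(T,(20,120,100),(32,255,255),(320,195,385,240));print('ybox',s,rect(m,T,50))
m,ce,s=blob(T,(18,120,100),(32,255,255),(405,243,445,265));print('jar',s,plane(T,ce,65)[0])
v=[]
for n,c,b in(('top',T,(395,170,465,265)),('sc',S,(160,185,240,295))):
    x0,y0,x1,y1=b;v.append(cv2.resize(c['frame'][y0:y1,x0:x1,::-1],(390,550),interpolation=cv2.INTER_CUBIC))
cv2.imwrite('pics/crop.png',np.hstack(v))
E
```

```text
orange [430.52471483 208.93079848] [ 405  175   50   70 1315] [ 512.71019206 -234.79870215   80.        ] ((512.012939453125, -232.2479248046875), (159.5513153076172, 227.2989044189453), 87.84305572509766)
orange [217.45114943 221.57183908] [199 210  26  36 348] [ 495.08869425 -172.72787368   80.        ] ((503.679931640625, -193.60910034179688), (64.89756774902344, 122.83431243896484), 66.66462707519531)
green [340.2195122  215.09756098] [335 210  11  11  82] [497.12905607  56.7451608   74.        ] ((496.64862060546875, 56.65193176269531), (29.731250762939453, 32.16633224487305), 44.17815399169922)
green [296.6875     192.96428571] [291 188  13  11 112] [502.98373456  54.8160811   74.        ] ((503.3232116699219, 55.471038818359375), (32.82020950317383, 37.26496887207031), 60.21648406982422)
red [362.94565217 221.13043478] [358 216  11  11  92] [476.61376795 -16.34788124  74.        ] ((477.0562438964844, -16.537181854248047), (31.808778762817383, 32.189483642578125), 43.95124816894531)
red [269.40350877 197.90350877] [263 193  13  11 114] [482.42558761 -17.77105955  74.        ] ((482.0935974121094, -18.74109649658203), (32.89384078979492, 36.58113098144531), 60.20351028442383)
gate [ 409  180   42   62 1635] [ 508.11463874 -240.05910105   50.        ] ((509.4190368652344, -240.94696044921875), (101.61428833007812, 191.24862670898438), 75.20784759521484)
ybox [326 201  51  37 272] ((485.9737243652344, 20.817550659179688), (151.04464721679688, 92.44538116455078), 74.84170532226562)
jar [419 246  14  13 147] [ 374.74300685 -214.96409423   65.        ]
```

View pics/crop.png

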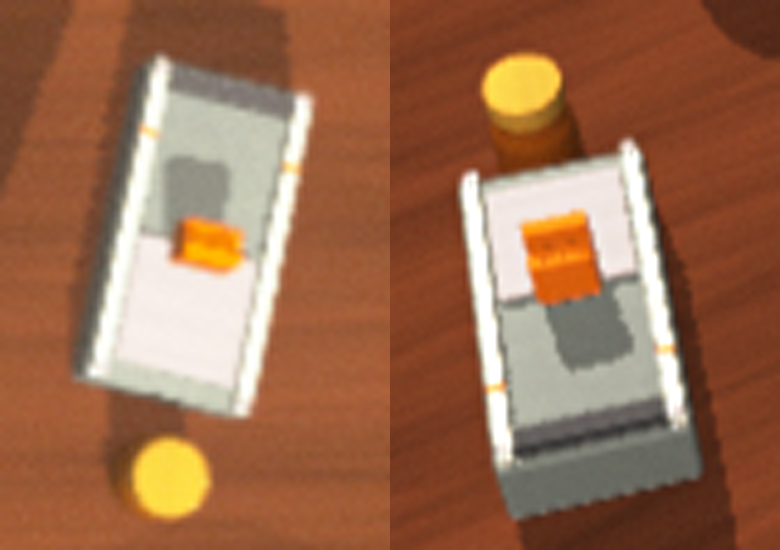

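The crop shows the lever (left crop about 208,244; right crop 562,255) between the rails of a gate turned about -0.26 rad, with free space behind it. The jar stands behind the near end of the gate.

```bash
python3 - <<'E'
from h import *
T=cam('top');S=cam('scene')
a=-.26;ex=np.array([np.cos(a),np.sin(a)]);ey=np.array([-ex[1],ex[0]]);g=np.array([509.4,-240.9])
f=lambda p:((p[:2]-g)@ex,(p[:2]-g)@ey)
t=lambda x,y:(395+x/390*70,170+y/550*95); s=lambda x,y:(160+(x-390)/390*80,185+y/550*110)
for n,p,z in [('rear low',(207,268),51),('rear top',(207,258),92),('rear low L',(172,262),51),('rear low R',(238,272),51)]:
    q=plane(T,t(*p),z)[0];print('T',n,q,f(q))
for n,p,z in [('rear top',(555,215),92),('front low',(568,303),51)]:
    q=plane(S,s(*p),z)[0];print('S',n,q,f(q))
from scipy.spatial.transform import Rotation as R
print('tool',state()['eef_pos'],R.from_euler('xyz',state()['tcp_rot']).as_matrix().round(3))
E
```

```text
T rear low [ 490.77710647 -246.60328786   51.        ] (np.float64(-16.530773278612514), np.float64(-10.299183981112133))
T rear top [ 493.60050597 -236.05710811   92.        ] (np.float64(-16.513486007325515), np.float64(0.6183795391150282))
T rear low L [ 494.46812196 -226.10230427   51.        ] (np.float64(-18.23421707976826), np.float64(10.461649405468398))
T rear low R [ 488.25723564 -264.78396395   51.        ] (np.float64(-14.29205295360196), np.float64(-28.516616931440645))
S rear top [ 495.29175702 -234.70640654   92.        ] (np.float64(-15.226317050548019), np.float64(2.3584717598346425))
S front low [ 517.99943199 -243.75788101   51.        ] (np.float64(9.045110519804869), np.float64(-0.5510808488530508))
tool [ 178.02699365 -599.06302086  214.46369244] [[ 0.959  0.285 -0.   ]
 [ 0.285 -0.959  0.   ]
 [ 0.    -0.    -1.   ]]
```

Emit:
drive_tool([
  {"jaw": 0, "travel": [0.015, -0.011, 0], "twist": 0.03},
  {"jaw": 0, "travel": [0.042, -0.031, 0], "twist": 0.08},
  {"jaw": 0, "travel": [0.071, -0.053, 0], "twist": 0.13},
  {"jaw": 0, "travel": [0.1, -0.075, 0], "twist": 0.18},
  {"jaw": 0, "travel": [0.129, -0.097, 0], "twist": 0.22},
  {"jaw": 0, "travel": [0.158, -0.118, 0], "twist": 0.26},
  {"jaw": 0, "travel": [0.178, -0.133, 0], "twist": 0.28},
  {"jaw": 0, "travel": [0.186, -0.139, 0], "twist": 0.28},
])

```text
t: 0.97
eef_pos: [318.2, -410.4, 214.9]
tcp_rot: [-3.141, -0.0, 0.01]
ft_force: [0.5, -0.1, 0.2]
opening: 0.494
grip_force: 0.0
```

```bash
cat > g.py <<'E'
import sys
from h import *
from scipy.spatial.transform import Rotation as R
x,y,z,w=map(float,sys.argv[1:]);s=state();M=R.from_euler('xyz',s['tcp_rot']).as_matrix()
print(s['t'],s['eef_pos'].round(1),s['tcp_rot'].round(3),s['opening'],s['ft_force'].round(1),'travel',(M.T@(np.array([x,y,z])-s['eef_pos'])/1000).round(4),'twist',round(s['tcp_rot'][2]-w,3))
E
python3 g.py 455.3 -226.2 214 -0.26
```

```text
0.9667 [ 318.2 -410.4  214.9] [-3.141 -0.     0.01 ] 0.49419435164491804 [ 0.5 -0.1  0.2] travel [ 0.1389 -0.1829  0.001 ] twist 0.27
```

Emit:
drive_tool([
  {"jaw": 0, "travel": [0.012, -0.016, 0], "twist": 0.03},
  {"jaw": 0, "travel": [0.034, -0.045, 0], "twist": 0.08},
  {"jaw": 0, "travel": [0.056, -0.074, 0], "twist": 0.13},
  {"jaw": 0, "travel": [0.078, -0.103, 0], "twist": 0.18},
  {"jaw": 0, "travel": [0.1, -0.132, 0], "twist": 0.22},
  {"jaw": 0, "travel": [0.12, -0.158, 0.01], "twist": 0.26},
  {"jaw": 0, "travel": [0.134, -0.177, 0.03], "twist": 0.27},
  {"jaw": 0, "travel": [0.139, -0.183, 0.06], "twist": 0.27},
])

```text
t: 1.63
eef_pos: [456.5, -227.5, 155.7]
tcp_rot: [3.14, -0.005, -0.259]
ft_force: [0.5, -0.2, -0.4]
opening: 0.007
grip_force: 0.0
```

Emit:
drive_tool([
  {"jaw": 0, "travel": [0, 0, 0], "twist": 0},
  {"jaw": 0, "travel": [0, 0, 0], "twist": 0},
])

```text
t: 1.8
eef_pos: [453.8, -228.8, 154.1]
tcp_rot: [-3.141, 0.003, -0.26]
ft_force: [0.7, -0.1, 0.1]
opening: 0.001
grip_force: 0.0
```

```bash
python3 g.py 455.3 -226.2 64 -0.26; python3 - <<'E'
from h import *
v=[]
for n,b in(('top',(385,170,465,270)),('scene',(140,140,240,265))):
    c=cam(n);x0,y0,x1,y1=b;v.append(cv2.resize(c['frame'][y0:y1,x0:x1,::-1],(400,500),interpolation=cv2.INTER_CUBIC))
cv2.imwrite('pics/c2.png',np.hstack(v))
E
```

```text
1.8 [ 453.8 -228.8  154.1] [-3.141e+00  3.000e-03 -2.600e-01] 0.0006585506564116586 [ 0.7 -0.1  0.1] travel [ 0.001  -0.0029  0.0901] twist 0.0
```

View pics/c2.png

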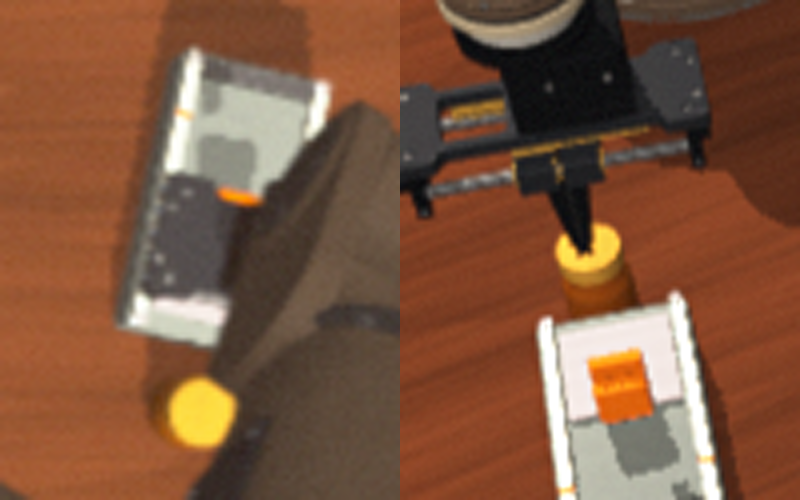

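The view shows the closed fingertips at right crop (585,250). They are high above the table, so they project onto the jar. The lever is untouched at right crop (620,385), and the pose agrees with the plan, so I descend behind it.

Emit:
drive_tool([
  {"jaw": 0, "travel": [0, -0.003, 0.02], "twist": 0},
  {"jaw": 0, "travel": [0, -0.003, 0.04], "twist": 0},
  {"jaw": 0, "travel": [0, -0.003, 0.06], "twist": 0},
  {"jaw": 0, "travel": [0, -0.003, 0.075], "twist": 0},
  {"jaw": 0, "travel": [0, -0.003, 0.085], "twist": 0},
  {"jaw": 0, "travel": [0, -0.003, 0.09], "twist": 0},
  {"jaw": 0, "travel": [0, -0.003, 0.09], "twist": 0},
  {"jaw": 0, "travel": [0, -0.003, 0.09], "twist": 0},
])

```text
t: 2.57
eef_pos: [455.1, -226.4, 65.4]
tcp_rot: [3.141, -0.001, -0.262]
ft_force: [-0.2, 0.0, 0.4]
opening: 0.006
grip_force: 0.0
```

```bash
python3 g.py 551.5 -252 65 -0.26; python3 - <<'E'
from h import *
c=cam('scene');x0,y0,x1,y1=(150,150,240,270);cv2.imwrite('pics/c3.png',cv2.resize(c['frame'][y0:y1,x0:x1,::-1],(450,600),interpolation=cv2.INTER_CUBIC))
E
```

```text
2.5667 [ 455.1 -226.4   65.4] [ 3.141e+00 -1.000e-03 -2.620e-01] 0.006333741305744515 [-0.2  0.   0.4] travel [ 0.0997 -0.0002  0.0005] twist -0.002
```

View pics/c3.png

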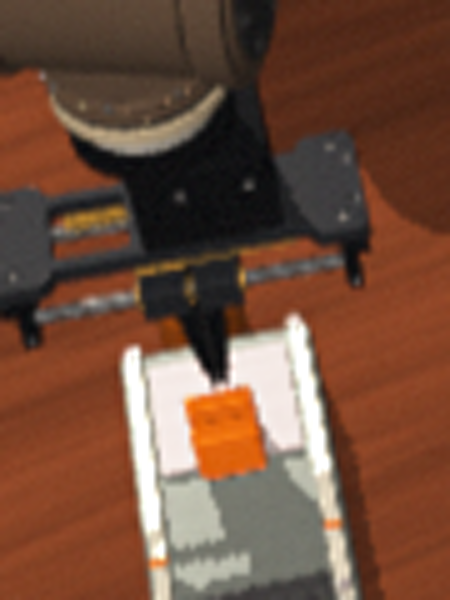

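The fingertips stand between the rails, centred right behind the lever (crop 220,380; lever 225,430). Now I push.

Emit:
drive_tool([
  {"jaw": 0, "travel": [0.008, 0, 0], "twist": 0},
  {"jaw": 0, "travel": [0.016, 0, 0], "twist": 0},
  {"jaw": 0, "travel": [0.023, 0, 0], "twist": 0},
  {"jaw": 0, "travel": [0.029, 0, 0], "twist": 0},
  {"jaw": 0, "travel": [0.035, 0, 0], "twist": 0},
  {"jaw": 0, "travel": [0.041, 0, 0], "twist": 0},
  {"jaw": 0, "travel": [0.047, 0, 0], "twist": 0},
  {"jaw": 0, "travel": [0.053, 0, 0], "twist": 0},
])

```text
t: 3.28
eef_pos: [505.6, -239.1, 64.5]
tcp_rot: [-3.141, 0.003, -0.261]
ft_force: [-5.3, 4.2, 3.1]
opening: 0.005
grip_force: 2.9
```

Emit:
drive_tool([
  {"jaw": 0, "travel": [0.006, 0, 0], "twist": 0},
  {"jaw": 0, "travel": [0.012, 0, 0], "twist": 0},
  {"jaw": 0, "travel": [0.018, 0, 0], "twist": 0},
  {"jaw": 0, "travel": [0.024, 0, 0], "twist": 0},
  {"jaw": 0, "travel": [0.03, 0, 0], "twist": 0},
  {"jaw": 0, "travel": [0.035, 0, 0], "twist": 0},
  {"jaw": 0, "travel": [0.039, 0, 0], "twist": 0},
  {"jaw": 0, "travel": [0.042, 0, 0], "twist": 0},
])

```text
t: 3.95
eef_pos: [547.1, -250.3, 64.4]
tcp_rot: [-3.141, 0.0, -0.261]
ft_force: [-14.6, 4.4, 4.1]
opening: 0.005
grip_force: 8.7
```

```bash
python3 g.py 551.5 -252 65 -0.26; python3 - <<'E'
from h import *
c=cam('scene');x0,y0,x1,y1=(150,180,240,300);cv2.imwrite('pics/c4.png',cv2.resize(c['frame'][y0:y1,x0:x1,::-1],(450,600),interpolation=cv2.INTER_CUBIC))
E
```

```text
3.95 [ 547.1 -250.3   64.4] [-3.141  0.    -0.261] 0.0047508622258662925 [-14.6   4.4   4.1] travel [ 0.0047  0.0005 -0.0006] twist -0.001
```

View pics/c4.png

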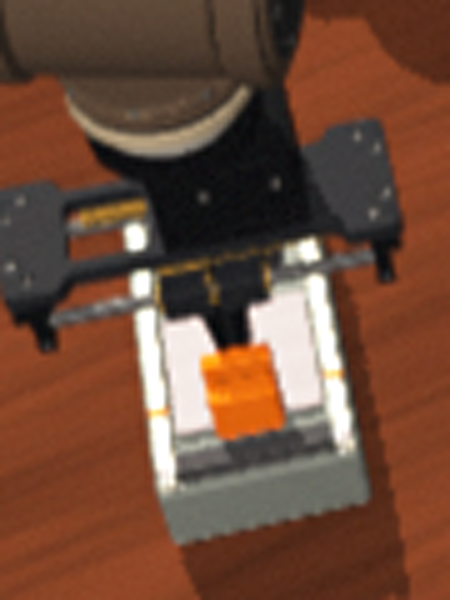

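The lever is far along (crop 243,390) with the fingertips still behind it. The force has risen to about 15 N, so I push on a little to confirm it is at the stop.

Emit:
drive_tool([
  {"jaw": 0, "travel": [0.001, 0, 0], "twist": 0},
  {"jaw": 0, "travel": [0.002, 0, 0], "twist": 0},
  {"jaw": 0, "travel": [0.003, 0, 0], "twist": 0},
  {"jaw": 0, "travel": [0.003, 0, 0], "twist": 0},
])

```text
t: 4.33
eef_pos: [547.1, -250.2, 64.3]
tcp_rot: [-3.141, 0.007, -0.261]
ft_force: [-16.9, 4.3, 9.5]
opening: 0.004
grip_force: 8.8
```

Emit:
drive_tool([
  {"jaw": 0, "travel": [0.002, 0, 0], "twist": 0},
  {"jaw": 0, "travel": [0.004, 0, 0], "twist": 0},
  {"jaw": 0, "travel": [0.005, 0, 0], "twist": 0},
  {"jaw": 0, "travel": [0.005, 0, 0], "twist": 0},
])

```text
t: 4.67
eef_pos: [547.3, -250.2, 64.3]
tcp_rot: [-3.139, 0.017, -0.26]
ft_force: [-41.6, 5.7, 25.7]
opening: 0.003
grip_force: 21.5
```

Emit:
drive_tool([
  {"jaw": 0, "travel": [-0.01, 0, 0], "twist": 0},
  {"jaw": 0, "travel": [-0.02, 0, 0], "twist": 0},
  {"jaw": 0, "travel": [-0.03, 0, -0.01], "twist": 0},
  {"jaw": 0, "travel": [-0.03, 0, -0.035], "twist": 0},
  {"jaw": 0, "travel": [-0.03, 0, -0.06], "twist": 0},
  {"jaw": 0, "travel": [-0.03, 0, -0.085], "twist": 0},
  {"jaw": 0, "travel": [-0.03, 0, -0.095], "twist": 0},
  {"jaw": 0, "travel": [-0.03, 0, -0.095], "twist": 0},
])

```text
t: 5.33
eef_pos: [526.7, -245.4, 161.9]
tcp_rot: [3.14, -0.005, -0.261]
ft_force: [0.8, -0.2, -0.3]
opening: 0.003
grip_force: 0.0
```

```bash
python3 g.py 500 56 160 -0.26; python3 - <<'E'
from h import *
c=cam('scene');x0,y0,x1,y1=(150,180,240,300);cv2.imwrite('pics/c5.png',cv2.resize(c['frame'][y0:y1,x0:x1,::-1],(450,600),interpolation=cv2.INTER_CUBIC))
E
```

```text
5.3333 [ 526.7 -245.4  161.9] [ 3.14  -0.005 -0.261] 0.0028866129303304275 [ 0.8 -0.2 -0.3] travel [-0.1037 -0.2843  0.0009] twist -0.001
```

View pics/c5.png

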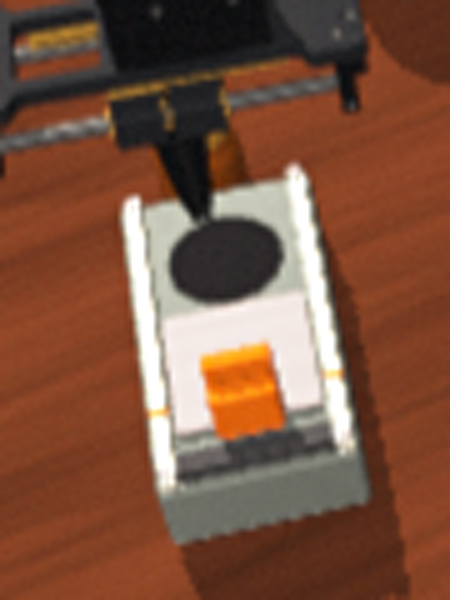

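The gate is fully open: the hole is uncovered (crop 225,258), the lever is against the far end (243,390) and it held there at 40 N. Next I go over the green button.

Emit:
drive_tool([
  {"jaw": 0, "travel": [-0.006, -0.016, 0], "twist": 0},
  {"jaw": 0, "travel": [-0.018, -0.048, 0], "twist": 0},
  {"jaw": 0, "travel": [-0.031, -0.083, 0], "twist": 0},
  {"jaw": 0, "travel": [-0.044, -0.118, 0], "twist": 0},
  {"jaw": 0, "travel": [-0.057, -0.153, 0], "twist": 0},
  {"jaw": 0, "travel": [-0.07, -0.188, 0], "twist": 0},
  {"jaw": 0, "travel": [-0.083, -0.222, 0], "twist": 0},
  {"jaw": 0, "travel": [-0.094, -0.25, 0], "twist": 0},
])

```text
t: 6.05
eef_pos: [497.5, 24.0, 158.1]
tcp_rot: [3.141, 0.003, -0.261]
ft_force: [1.2, 0.2, -0.2]
opening: 0.005
grip_force: 0.0
```

Emit:
drive_tool([
  {"jaw": 0, "travel": [-0.008, -0.022, 0], "twist": 0},
  {"jaw": 0, "travel": [-0.012, -0.033, 0.02], "twist": 0},
  {"jaw": 0, "travel": [-0.012, -0.034, 0.045], "twist": 0},
  {"jaw": 0, "travel": [-0.012, -0.034, 0.06], "twist": 0},
  {"jaw": 0, "travel": [-0.012, -0.034, 0.06], "twist": 0},
  {"jaw": 0, "travel": [-0.012, -0.034, 0.06], "twist": 0},
])

```text
t: 6.55
eef_pos: [495.3, 57.6, 98.4]
tcp_rot: [3.141, 0.003, -0.261]
ft_force: [0.1, -0.3, 0.6]
opening: 0.005
grip_force: 0.0
```

```bash
python3 g.py 497 56.5 66 -0.26; python3 - <<'E'
from h import *
c=cam('scene');x0,y0,x1,y1=(240,120,340,240);cv2.imwrite('pics/c6.png',cv2.resize(c['frame'][y0:y1,x0:x1,::-1],(500,600),interpolation=cv2.INTER_CUBIC))
E
```

```text
6.55 [495.3  57.6  98.4] [ 3.141e+00  3.000e-03 -2.610e-01] 0.005315975951378043 [ 0.1 -0.3  0.6] travel [0.002  0.0006 0.0324] twist -0.001
```

View pics/c6.png

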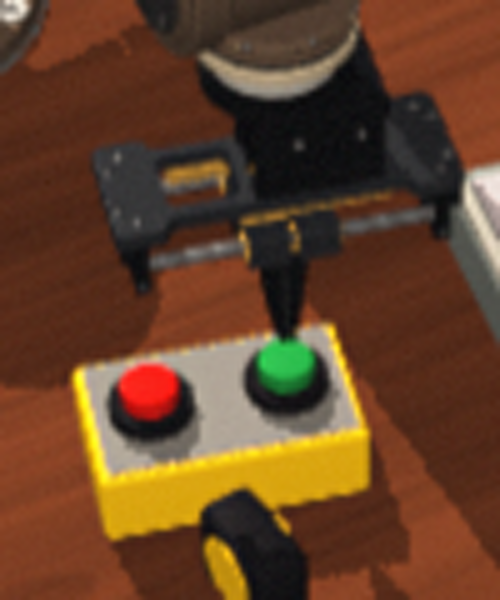

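The fingertips (crop 288,335) are right above the green button (288,362) and clear of the red one (150,390). I press now.

Emit:
drive_tool([
  {"jaw": 0, "travel": [0.001, 0, 0.012], "twist": 0},
  {"jaw": 0, "travel": [0.001, 0, 0.02], "twist": 0},
  {"jaw": 0, "travel": [0.001, 0, 0.025], "twist": 0},
  {"jaw": 0, "travel": [0.001, 0, 0.029], "twist": 0},
  {"jaw": 0, "travel": [0.001, 0, 0.032], "twist": 0},
  {"jaw": 0, "travel": [0.001, 0, 0.033], "twist": 0},
  {"jaw": 0, "travel": [0.001, 0, 0.033], "twist": 0},
  {"jaw": 0, "travel": [0.001, 0, 0.033], "twist": 0},
])

```text
t: 7.27
eef_pos: [497.3, 56.8, 66.9]
tcp_rot: [3.141, -0.0, -0.261]
ft_force: [-1.9, -1.7, 4.2]
opening: 0.006
grip_force: 2.3
```

Emit:
drive_tool([
  {"jaw": 0, "travel": [0, 0, 0.001], "twist": 0},
  {"jaw": 0, "travel": [0, 0, 0.002], "twist": 0},
  {"jaw": 0, "travel": [0, 0, 0.002], "twist": 0},
  {"jaw": 0, "travel": [0, 0, 0.002], "twist": 0},
])

```text
t: 7.6
eef_pos: [497.4, 56.7, 66.0]
tcp_rot: [-3.142, -0.001, -0.261]
ft_force: [-6.2, -1.5, 23.1]
opening: 0.002
grip_force: 11.3
```

The force rises to 23 N at z = 66, so the button is bottomed. I retract.

Emit:
drive_tool([
  {"jaw": 0, "travel": [0, 0, -0.01], "twist": 0},
  {"jaw": 0, "travel": [0, 0, -0.03], "twist": 0},
  {"jaw": 0, "travel": [0, 0, -0.06], "twist": 0},
  {"jaw": 0, "travel": [0, 0, -0.09], "twist": 0},
  {"jaw": 0, "travel": [0, 0, -0.11], "twist": 0},
  {"jaw": 0, "travel": [0, 0, -0.12], "twist": 0},
  {"jaw": 0, "travel": [0, 0, -0.12], "twist": 0},
  {"jaw": 0, "travel": [0, 0, -0.12], "twist": 0},
])

```text
t: 8.27
eef_pos: [497.1, 56.9, 184.0]
tcp_rot: [3.142, 0.0, -0.261]
ft_force: [-0.6, 0.6, -0.4]
opening: 0.005
grip_force: 0.0
```

```bash
python3 -c "
from h import *
cam('scene','end.png')"
```

```text
(no output)
```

View pics/end.png

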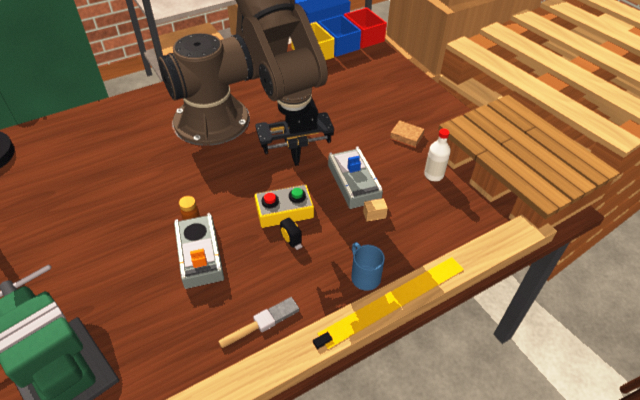

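The orange gate is open (lever at 199,258, hole at 195,232), both buttons are out (298,192 and 270,199), the blue lever is unmoved (354,163) and the loose things are in place.

```bash
python3 -c "
from cell import job_done
print(job_done())"
```

```text
the job is handed in; nothing more can be done
None
```

I pushed the orange lever to its far stop, pressed the green button fully in and let it come back out, left everything else in place, and handed the job in; no verdict was returned.

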